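# Pull the dust extractor's filter and hold it up to the light

### The arm

A 6-joint arm with a two-finger parallel gripper is mounted at the origin on the work surface. World frame = base frame: x ahead of the robot, y to its left, z up, the work surface at z = 0. Lengths are in mm, angles in degrees, forces in N, time in s.
With the tool pointing down it reaches from about 300 to 850 mm from the base axis. Payload 4.2 kg.
Tool frame: the origin (TCP) lies between the finger pads; the fingertips stand 22 mm ahead of it and the grasp point (between the pads) lies 3 mm ahead of it; z points along the fingers, y is the direction in which the jaws open and shut (so a half turn about z gives the same grasp; the last joint's range is limited). The gripper opens to 91 mm and grips with 3 to 60 N. Pads are 32 mm wide; open, the fingers measure 118 mm over their backs; the gripper's body (76 mm by 178 mm) begins 60 mm behind the grasp point.
Start: joints at [68.297, 18.312, 89.639, -0, 72.044, -1.146], TCP at [201.914, 538.397, 235.976] pointing down, gripper open.
Joint ranges: [-177.97, 177.97], [-48.28, 115.42], [12.27, 149.76], [-77.06, 257.06], [2.81, 150.46], [-146.56, 146.56]. Speed limits (degrees/s): [147.25, 147.25, 180, 180, 180, 180].

### API

Orientations are given as [roll, pitch, yaw] about the fixed x, y, z axes, in that order (R = Rz(yaw) Ry(pitch) Rx(roll)).
In Python, from workcell import * gives the robot as it stands.
- The arm moves only by the shell command python3 -m jog 'ROWS' [OPENING] [FORCE]. ROWS is text: rows parted by semicolons, each of 6 numbers parted by spaces: the shift along the tool's x, y, z in units of 0.5 m (1.0 is 0.5 m), then the turn, a rotation vector about the tool's x, y, z in units of pi/2 rad (1.0 is pi/2 rad). A call has 1 to 20 rows; each row is the pose to reach, as a shift and turn from the pose measured when the call began, along the tool's axes at that moment; what a row does not reach only later rows make up. A row lasts 1/12 s, in which the tool goes at most 41.7 mm and 7.16 degrees, less where a joint would pass 70% of its speed; a pose out of reach is approached as far as the arm can. A call with a number of a shift or a turn outside -1 to 1 is refused whole. A call with a gripper value outside its range is refused whole. OPENING is the opening, from -1 (shut) to 1 (fully open), set as the call begins (- or left out, the last holds). The fingers move at their own pace and stop on an object; FORCE is the grip in N (left out, the last holds). Time passes only in rows, so rows that repeat a pose let the fingers close. It gives the time, the measured TCP pose, the force and the opening at its end, in the units of the state.
- state(): the state, without advancing time (a new reading comes with each control period).
- grab_frame(name): name is "scene" or "top" or "wrist"; returns the picture (480x640x3 uint8, red, green, blue); there is no depth.
- calibration(name): a dict with "mtx" (3x3 intrinsics, pixels), "distortion" ([k1, k2, p1, p2, k3] as OpenCV has them; the pictures are not rectified), "rvec" (rotation vector, rad) and "tvec" (3), from world to camera coordinates, as OpenCV has them. Camera axes: x right, y down, z forward; pixel columns grow to the right and rows downward; lengths in mm; the calibration is good to about 2 mm. A picture is of the moment at which its call begins: read the wrist's pose just before it. calibration takes no time and is no camera call; for the wrist camera it gives the pose at the moment of the call.
- job_done(): hands the job in, once; it reports no verdict.
Trained networks look in the newest picture that a camera, given by its name, has taken for a name from the list of things; names that differ only in an ending like _2 or _b are one class to them, and where a whole thing is asked for, a point or a joint stands for the part that bears it (a point fixed in the world has none). Each returns a list of dicts, best first, with "confidence" (0 to 1); they miss things now and then, are a little off and sometimes report something else, mostly with a low value. They report only what shows in the picture. A call takes as long as a camera call.
- spot_in(query, camera): "rect" ([left, top, right, bottom] in pixels, round what is visible of it).
- tip_of(query, camera): "location" ([column, row] in pixels: a listed point, or the origin of a listed thing).
The state is a dict: "time_s": time; "qpos": joint angles; "qvel": joint speeds; "effort": joint torques, N m; "ee_pos": TCP position; "ee_rot": TCP orientation; "force": force on the tool from outside, world axes, zero at the start; "torque": the same for the moment, N m; "gripper_width": finger opening in mm.
Only numpy, scipy, OpenCV 4.12 (cv2) and the standard library are available. Lean on these libraries where they do the work, as an engineer would, in place of code of your own. Each camera call takes 0.05 s, during which the arm holds its last target. There are 200 camera calls.

### The job

Lift the flap on top of the bench dust extractor until it stands open by itself, then draw the filter cassette up and out of the chamber beneath. Hold the cassette up to the work light so that its dust load can be judged: upright, broad face square to the lamp, centred on the lens and about a hand's width (10 cm) in front of it, touching nothing but your gripper. Finish there, still holding it, with the flap left open and the lamp and the other things on the bench left where they stand.

Things in the scene. Friction and masses are not known exactly. Their poses are not given: they have to be found in the camera images.
- extractor: Bench dust extractor, grey steel, fixed. Origin on the bench below the centre of its filter chamber. Chamber: 156 (x) by 90 (y) mm, mouth at z = 165 mm under the flap, inside 144 by 87 mm, floor at z = 22 mm. Fan housing on the +y side (to y = 200 mm, same height); black inlet spigot on the -y side to y = -84 mm. The cassette stands at y = 0 in guides at its two x ends, 2 mm play.
- flap (a joint): Flap angle, rad: 0 shut, 1.57 upright, 1.92 its stop. A 158 by 92 mm steel sheet, 4 mm thick, 0.18 kg, over the chamber's mouth, hinged at the chamber's +x end: its -x end with the knob goes up and over towards +x. No latch or spring, little friction: let go, it falls shut from below about 1.4 rad; beyond about 1.6 it falls on to its stop and rests there.
- flap_knob (a point): Centre of the black ball knob (22 mm diameter, on a thin stem) on the flap; moves with the flap. Shut: 193 mm above the bench, 136 mm to the -x side of the hinge line and 28 mm above it, 22 mm from the flap's free edge. The ball can turn between the fingers.
- flap_hinge (a point): Middle of the flap's hinge line, which runs along the extractor's y axis, 165 mm above the bench; at x = +78 mm, y = 0 of the extractor.
- filter: Filter cassette, 0.2 to 0.4 kg: aluminium frame, white pleats, 140 mm long (x), 22 mm thick (y), 95 mm high (z), black D-handle on top. Origin at the centre of its underside; broad faces look along its y axis. It starts on the chamber floor under the flap, axes along the extractor's; its underside clears the chamber's mouth when lifted 143 mm.
- filter_handle (a point): Centre of the handle's grip bar: 62 mm long (x), 12 mm thick (y), 12 mm high, 129 mm above the cassette's underside and 34 mm above its frame, so fingers can reach down both sides. At the start 14 mm below the chamber's mouth.
- filter_centre (a point): Centre of the cassette's pleated face, 47.5 mm above its underside and 81.5 mm below the grip bar.
- lamp: LED work light on a steel tube stand, 1.8 kg, loose on the bench: head 184 mm wide (y), 134 mm high (z = 68 to 202 mm), feet 224 mm wide (y) and 186 mm long (x). Origin at the centre of its underside; it shines along its own -x axis, level.
- lamp_lens (a point): Centre of the lamp's flat, upright lens: 135 mm above the bench, 20 mm to the -x side of the lamp's origin; axes as the lamp's.
- jaw: Bystander: plaster cast of a lower jaw, about 90 by 260 mm (y), 75 mm high, origin at the centre of its underside.
- grinder: Bystander: black rotary hand grinder lying down, 44 mm thick, about 205 mm long (x, from -80 mm to its tip at +124 mm), origin under its thick body.
- brush: Bystander: dusting brush lying along its x axis, under 40 mm high, origin under its middle.

How it is judged:
By the outcome, as a careful person would: the job done as asked, in the order asked, and still so for the second after the job is handed in, while the arm keeps its last pose, push and grip.
It also fails if it takes over 64 s, if anything falls off the work surface, if the arm or the gripper's body presses on something with over 40 N, if the wrist force passes 120 N, or if a joint passes its speed limit or range.

## Working session

There is one attempt and no reset: what is moved stays moved. The work goes in short steps, Python scripts to look and compute and a shell command to move; the robot and the scene stay as the last step left them, time stands still between calls to the robot, and variables do not carry over. Pictures are saved under pics/ and viewed, about 8 in all and at most 12, crops included, and the job is handed in when it is done.

```bash
mkdir -p pics; ls; cat > h.py <<'E'
from workcell import *
import numpy as np, cv2, json
from scipy.spatial.transform import Rotation as R
def cal(n):
    c=calibration(n); return [np.array(c[k],float) for k in("mtx","distortion","rvec","tvec")]
def ray(n,px,c=None):
    K,D,r,t=c or cal(n); Rm=cv2.Rodrigues(r)[0]
    u=cv2.undistortPoints(np.array([[px]],float),K,D)[0,0]
    return -Rm.T@t.ravel(), Rm.T@np.array([u[0],u[1],1])
def onz(n,px,z,c=None):
    o,d=ray(n,px,c); return o+d*(z-o[2])/d[2]
def proj(n,P,c=None):
    K,D,r,t=c or cal(n); return cv2.projectPoints(np.array(P,float).reshape(-1,3),r,t,K,D)[0][:,0]
E
python3 - <<'E'
from h import *
s=state(); print(s)
for n in("scene","top"):
    im=grab_frame(n); cv2.imwrite(f"pics/{n}0.png",im[:,:,::-1])
    for q,z in(("flap_knob",193),("flap_hinge",165),("extractor",0),("lamp_lens",135),("lamp",0),("jaw",0),("grinder",0),("brush",0)):
        for d in tip_of(q,n)[:2]: print(n,q,round(d["confidence"],2),np.round(d["location"]),onz(n,d["location"],z).round())
E
```

```text
pics
{'time_s': 0.0, 'qpos': array([ 6.82955450e+01,  1.83527255e+01,  8.97076812e+01, -5.91066469e-05,
        7.20439876e+01, -1.14574153e+00]), 'qvel': array([-0.13276402, -0.04567677, -0.10884744, -0.03072442,  0.02398333,
        0.01515807]), 'effort': array([ 9.35100411e-05, -4.12459767e+01, -2.31972134e+01,  7.27163907e-02,
        4.58901899e-02, -1.62234110e-04]), 'ee_pos': array([201.74266108, 537.93766416, 235.10074287]), 'ee_rot': array([-1.79895626e+02, -2.03124415e-03,  1.59441303e+02]), 'force': array([ 0.54372059,  0.49717138, -0.19656227]), 'torque': array([ 0.05906704, -0.04550357, -0.01657048]), 'gripper_width': 91.15093327171856}
scene flap_knob 0.62 [272. 167.] [472.  59. 193.]
scene flap_hinge 0.76 [333. 183.] [611.  28. 165.]
scene extractor 0.82 [302. 212.] [535.  48.   0.]
scene lamp 0.81 [305. 364.] [ 528. -346.    0.]
scene jaw 0.65 [379. 287.] [ 714. -168.    0.]
scene grinder 0.98 [245. 292.] [ 390. -165.    0.]
scene grinder 0.25 [384. 287.] [ 727. -167.   -0.]
scene brush 0.95 [383. 187.] [753. 116.   0.]
top flap_knob 0.86 [224. 280.] [477.  55. 193.]
top flap_knob 0.22 [442. 240.] [ 536. -316.  193.]
top flap_hinge 0.76 [244. 210.] [605.  25. 165.]
top extractor 0.74 [248. 264.] [534.  43.   0.]
top lamp_lens 0.57 [434. 260.] [ 511. -313.  135.]
top lamp_lens 0.56 [442. 243.] [ 542. -329.  135.]
top lamp 0.92 [436. 261.] [ 530. -347.    0.]
top jaw 0.91 [345. 175.] [ 721. -166.    0.]
top grinder 0.64 [352. 332.] [ 388. -169.    0.]
top brush 0.65 [210. 166.] [752. 125.   0.]
```

View pics/top0.png

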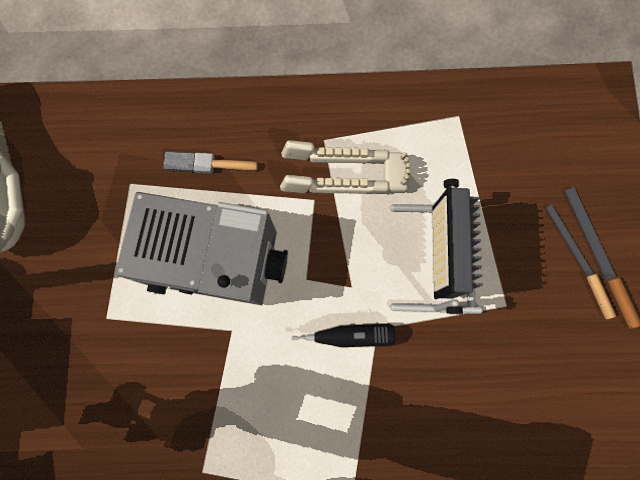

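View pics/scene0.png

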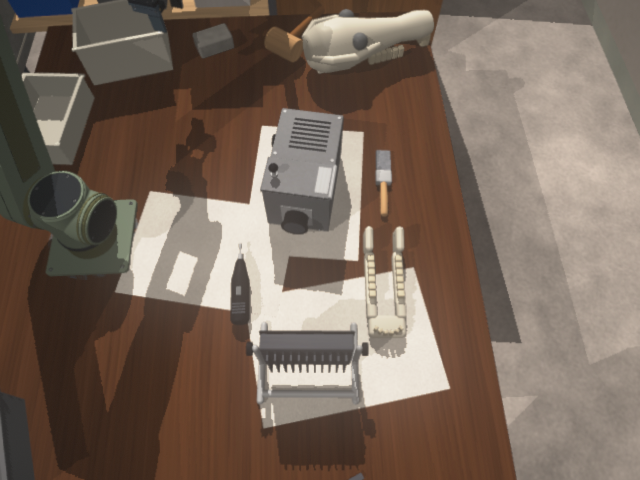

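```bash
cat >> h.py <<'E'
def rows(targets):
    """targets: list of (pos, Rotation) world -> prints jog rows"""
    s=state(); T=R.from_euler("xyz",s["ee_rot"],degrees=True); p=s["ee_pos"]
    for P,Q in targets:
        print(np.r_[T.inv().apply(np.array(P)-p)/500,(T.inv()*Q).as_rotvec()/(np.pi/2)].round(4))
E
python3 - <<'E'
from h import *
rows([([470,57,320],R.from_euler("xyz",[180,0,167.3],degrees=True))])
E
```

```text
[-8.401e-01 -7.132e-01 -1.681e-01  1.000e-04  0.000e+00 -8.730e-02]
```

```bash
python3 -m jog '-0.1 -0.08 -0.1 0 0 -0.02; -0.84 -0.713 -0.168 0 0 -0.087;-0.84 -0.713 -0.168 0 0 -0.087;-0.84 -0.713 -0.168 0 0 -0.087;-0.84 -0.713 -0.168 0 0 -0.087;-0.84 -0.713 -0.168 0 0 -0.087;-0.84 -0.713 -0.168 0 0 -0.087;-0.84 -0.713 -0.168 0 0 -0.087;-0.84 -0.713 -0.168 0 0 -0.087;-0.84 -0.713 -0.168 0 0 -0.087;-0.84 -0.713 -0.168 0 0 -0.087;-0.84 -0.713 -0.168 0 0 -0.087;-0.84 -0.713 -0.168 0 0 -0.087;-0.84 -0.713 -0.168 0 0 -0.087;-0.84 -0.713 -0.168 0 0 -0.087;-0.84 -0.713 -0.168 0 0 -0.087;-0.84 -0.713 -0.168 0 0 -0.087;-0.84 -0.713 -0.168 0 0 -0.087;-0.84 -0.713 -0.168 0 0 -0.087;-0.84 -0.713 -0.168 0 0 -0.087' 0 20
python3 - <<'E'
from h import *
s=state(); print(s["time_s"],s["ee_pos"],s["ee_rot"],s["gripper_width"])
c=cal("wrist"); im=grab_frame("wrist"); cv2.imwrite("pics/w1.png",im[:,:,::-1])
for q,z in(("flap_knob",193),("flap_hinge",165),("extractor",0),("lamp_lens",135)):
    for d in tip_of(q,"wrist")[:2]: print(q,round(d["confidence"],2),np.round(d["location"]),onz("wrist",d["location"],z,c).round(1))
# predicted model corners for checking
E
```

```text
time_s: 2.57
ee_pos: [469.5, 58.1, 320.0]
ee_rot: [180.0, -0.0, 167.4]
force: [1.1, -0.2, -0.3]
gripper_width: 45.4
2.5667 [469.51384296  58.0795031  319.98567464] [ 1.79984592e+02 -4.02184276e-03  1.67377763e+02] 45.412334196873374
flap_knob 0.92 [329. 246.] [477.   61.2 193. ]
```

View pics/w1.png

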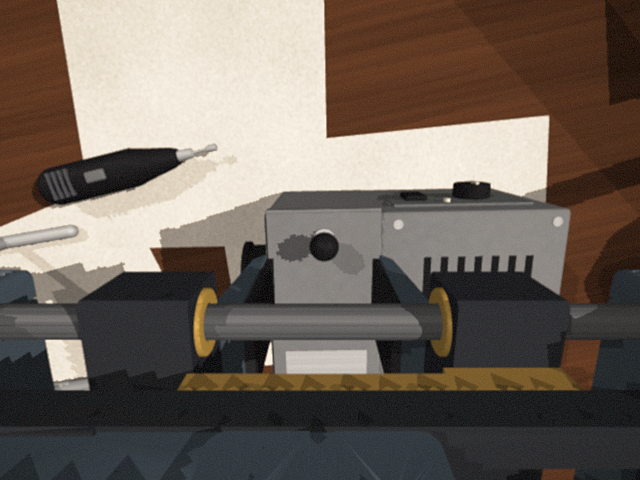

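```bash
python3 - <<'E'
from h import *
c=cal("wrist"); im=cv2.imread("pics/w1.png"); g=cv2.cvtColor(im,6)
for b in((300,225,350,268),):
    m=(g[b[1]:b[3],b[0]:b[2]]<35).astype(np.uint8)
    n,l,st,ce=cv2.connectedComponentsWithStats(m); k=1+np.argmax(st[1:,4]); print(st[k],ce[k]+b[:2])
    print("knob",onz("wrist",ce[k]+b[:2],193,c).round(1))
# front edge rows by strongest vertical gradient
pts=[]
gy=cv2.Sobel(cv2.GaussianBlur(g,(5,5),0).astype(float),cv2.CV_64F,0,1)
for x in list(range(275,310,4))+list(range(400,560,8)):
    col=gy[196:222,x]; pts.append((x,196+np.argmax(col),))
print(pts)
for z in(165,):
  P=np.array([onz("wrist",p,z,c)[:2] for p in pts]); vx,vy,x0,y0=cv2.fitLine(P.astype(np.float32),cv2.DIST_HUBER,0,.1,.01).ravel()
  print("edge dir deg",np.degrees(np.arctan2(vy,vx)),x0,y0)
# flap sides at z=169: label/edges
for p in((267,210),(382,210),(568,210)): print(p,onz("wrist",p,167,c).round(1))
E
```

```text
[ 10   9  28  26 444] [322.53153153 246.78828829]
knob [477.2  55.7 193. ]
[(275, np.int64(210)), (279, np.int64(210)), (283, np.int64(210)), (287, np.int64(209)), (291, np.int64(209)), (295, np.int64(210)), (299, np.int64(209)), (303, np.int64(209)), (307, np.int64(209)), (400, np.int64(220)), (408, np.int64(212)), (416, np.int64(211)), (424, np.int64(203)), (432, np.int64(211)), (440, np.int64(211)), (448, np.int64(198)), (456, np.int64(198)), (464, np.int64(210)), (472, np.int64(210)), (480, np.int64(210)), (488, np.int64(210)), (496, np.int64(210)), (504, np.int64(210)), (512, np.int64(210)), (520, np.int64(209)), (528, np.int64(209)), (536, np.int64(209)), (544, np.int64(209)), (552, np.int64(209))]
edge dir deg 77.288605 476.5097 156.95778
(267, 210) [444.9  17.7 167. ]
(382, 210) [465.  106.9 167. ]
(568, 210) [497.5 251.3 167. ]
```

```bash
python3 - <<'E'
from h import *
rows([([477,56,z],R.from_euler("xyz",[180,0,167.3],degrees=True)) for z in(240,201)])
E
```

```text
[-1.45e-02  3.00e-04  1.60e-01  1.00e-04  0.00e+00  1.00e-04]
[-1.45e-02  3.00e-04  2.38e-01  1.00e-04  0.00e+00  1.00e-04]
```

```bash
python3 -m jog '-0.0145 0 0.06 0 0 0;-0.0145 0 0.12 0 0 0;-0.0145 0 0.17 0 0 0;-0.0145 0 0.21 0 0 0;-0.0145 0 0.238 0 0 0;-0.0145 0 0.238 0 0 0;-0.0145 0 0.238 0 0 0'
python3 -m jog '0 0 0 0 0 0;0 0 0 0 0 0;0 0 0 0 0 0;0 0 0 0 0 0;0 0 0 0 0 0;0 0 0 0 0 0;0 0 0 0 0 0;0 0 0 0 0 0' -1 25
cat > arc.py <<'E'
from h import *
import sys
th0,th1,n,off=float(sys.argv[1]),float(sys.argv[2]),int(sys.argv[3]),8
yaw=-12.7; ex=np.array([np.cos(np.radians(yaw)),np.sin(np.radians(yaw)),0]); ez=np.array([0,0,1.])
H=np.array([477,56,193.])+136*ex-28*ez
T=[]
for th in np.linspace(th0,th1,n+1)[1:]:
    a=np.arctan2(28,-136)-th; K=H+138.9*(np.cos(a)*ex+np.sin(a)*ez)
    d=np.radians(20)*min(th/1.8,1); zt=-np.sin(d)*ex-np.cos(d)*ez
    y=-np.array([-ex[1],ex[0],0]);  # tool y for yaw 167.3, roll 180
    Q0=R.from_euler("xyz",[180,0,167.3],degrees=True); y=Q0.apply([0,1,0]); x=np.cross(y,zt)
    T.append((K-off*zt,R.from_matrix(np.c_[x,y,zt])))
rows(T)
E
python3 arc.py 0 1.87 17
```

```text
time_s: 3.4
ee_pos: [476.8, 55.8, 200.8]
ee_rot: [-180.0, -0.1, 167.3]
force: [0.7, -0.1, 0.0]
gripper_width: 45.5
time_s: 4.07
ee_pos: [477.6, 57.0, 201.7]
ee_rot: [179.8, 0.0, 167.3]
force: [0.6, 5.9, 3.1]
gripper_width: 20.3
[-0.0073 -0.0021 -0.0282  0.0018  0.0141 -0.0002]
[-0.0187 -0.002  -0.0567  0.0018  0.0276 -0.0002]
[-0.0331 -0.0019 -0.0838  0.0018  0.0412 -0.0001]
[-5.040e-02 -1.900e-03 -1.092e-01  1.800e-03  5.480e-02 -1.000e-04]
[-7.040e-02 -1.800e-03 -1.325e-01  1.800e-03  6.840e-02 -1.000e-04]
[-9.280e-02 -1.700e-03 -1.536e-01  1.800e-03  8.200e-02 -1.000e-04]
[-1.174e-01 -1.700e-03 -1.721e-01  1.800e-03  9.550e-02 -1.000e-04]
[-0.1439 -0.0016 -0.1878  0.0018  0.1091 -0.    ]
[-0.172  -0.0016 -0.2005  0.0018  0.1227 -0.    ]
[-0.2013 -0.0015 -0.2101  0.0018  0.1363 -0.    ]
[-0.2315 -0.0015 -0.2164  0.0018  0.1499  0.    ]
[-0.2622 -0.0015 -0.2194  0.0018  0.1634  0.    ]
[-0.2931 -0.0015 -0.2191  0.0018  0.177   0.    ]
[-3.237e-01 -1.500e-03 -2.154e-01  1.800e-03  1.906e-01  1.000e-04]
[-3.538e-01 -1.500e-03 -2.084e-01  1.800e-03  2.042e-01  1.000e-04]
[-3.829e-01 -1.500e-03 -1.982e-01  1.800e-03  2.178e-01  1.000e-04]
[-4.106e-01 -1.500e-03 -1.849e-01  1.800e-03  2.227e-01  1.000e-04]
```

```bash
python3 -m jog '-0.007 0 -0.028 0 0.014 0;-0.019 0 -0.057 0 0.028 0;-0.033 0 -0.084 0 0.041 0;-0.050 0 -0.109 0 0.055 0;-0.070 0 -0.1325 0 0.068 0;-0.070 0 -0.1325 0 0.068 0'
python3 arc.py 0.55 1.87 12
```

```text
time_s: 4.57
ee_pos: [513.5, 49.6, 269.6]
ee_rot: [179.7, -6.0, 167.3]
force: [-1.9, 6.0, -0.7]
gripper_width: 20.6
[-0.0174 -0.0036 -0.0197  0.0033  0.0148 -0.0002]
[-0.04   -0.0034 -0.0407  0.0034  0.0284 -0.0002]
[-0.0647 -0.0033 -0.0591  0.0034  0.042  -0.0001]
[-0.0913 -0.0032 -0.0747  0.0034  0.0555 -0.0001]
[-1.194e-01 -3.200e-03 -8.730e-02  3.400e-03  6.910e-02 -1.000e-04]
[-0.1487 -0.0031 -0.0968  0.0034  0.0827 -0.    ]
[-0.179  -0.0031 -0.103   0.0034  0.0963  0.    ]
[-2.097e-01 -3.000e-03 -1.060e-01  3.400e-03  1.099e-01  1.000e-04]
[-2.406e-01 -3.000e-03 -1.055e-01  3.400e-03  1.234e-01  1.000e-04]
[-2.712e-01 -3.000e-03 -1.017e-01  3.400e-03  1.370e-01  1.000e-04]
[-3.013e-01 -3.100e-03 -9.460e-02  3.400e-03  1.506e-01  2.000e-04]
[-3.302e-01 -3.100e-03 -8.430e-02  3.400e-03  1.555e-01  2.000e-04]
```

```bash
python3 -m jog '-0.017 0 -0.020 0 0.015 0;-0.040 0 -0.041 0 0.028 0;-0.065 0 -0.059 0 0.042 0;-0.091 0 -0.075 0 0.0555 0;-0.119 0 -0.087 0 0.069 0;-0.149 0 -0.097 0 0.083 0;-0.179 0 -0.103 0 0.096 0;-0.210 0 -0.106 0 0.110 0;-0.241 0 -0.1055 0 0.123 0;-0.271 0 -0.102 0 0.137 0;-0.301 0 -0.095 0 0.150 0;-0.318 0 -0.089 0 0.155 0;-0.318 0 -0.089 0 0.155 0'
python3 - <<'E'
from h import *
im=grab_frame("scene"); cv2.imwrite("pics/s2.png",im[60:330,180:500,::-1].repeat(2,0).repeat(2,1))
for d in tip_of("flap_knob","scene")[:1]: print(d)
E
```

```text
time_s: 5.65
ee_pos: [675.3, 16.5, 296.4]
ee_rot: [179.3, -19.7, 167.6]
force: [5.2, 10.4, 4.5]
gripper_width: 20.3
{'location': [361.9, 153.3], 'confidence': 0.56}
```

View pics/s2.png

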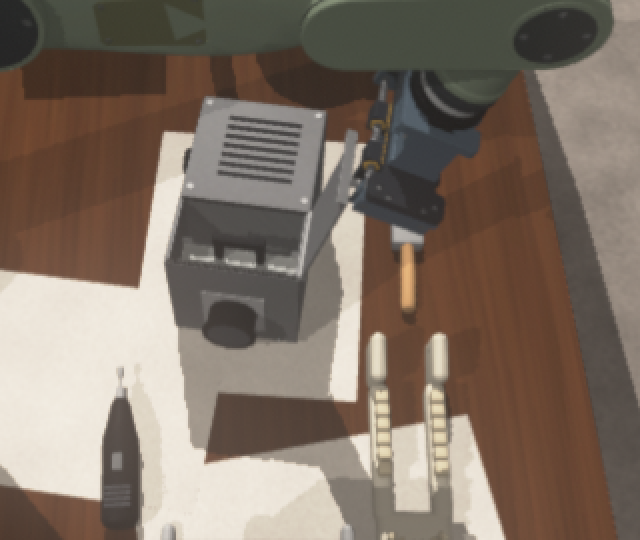

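```bash
python3 -m jog '0 0 0 0 0 0;0 0 0 0 0 0;0 0 0 0 0 0;0 0 0 0 0 0;0 0 -0.03 0 0 0;0 0 -0.08 0 0 0;0 0 -0.14 0 0 0;0 0 -0.2 0 0 0;0 0 -0.24 0 0 0;0 0 -0.24 0 0 0' 0 25
python3 - <<'E'
from h import *
rows([([545,41,z],R.from_euler("xyz",[180,0,167.3],degrees=True)) for z in(430,)])
E
```

```text
time_s: 6.58
ee_pos: [714.5, 5.6, 413.3]
ee_rot: [179.2, -19.3, 167.5]
force: [0.3, -0.3, 1.0]
gripper_width: 45.6
[ 0.3378 -0.0051  0.0826  0.008  -0.2139  0.0012]
```

```bash
python3 -m jog '0.08 0 0 0 -0.05 0;0.16 0 0.02 0 -0.1 0;0.24 0 0.05 0 -0.15 0;0.30 -0.005 0.07 0.008 -0.19 0;0.338 -0.005 0.083 0.008 -0.214 0;0.338 -0.005 0.083 0.008 -0.214 0;0.338 -0.005 0.083 0.008 -0.214 0'
python3 - <<'E'
from h import *
c=cal("wrist"); im=grab_frame("wrist"); cv2.imwrite("pics/w3.png",im[:,:,::-1])
s=state();print(s["ee_pos"],s["ee_rot"])
for q,z in(("filter_handle",151),("filter_handle",151),("flap_knob",285),("lamp_lens",135),("lamp",0)):
    for d in tip_of(q,"wrist")[:2]: print(q,round(d["confidence"],2),np.round(d["location"]),onz("wrist",d["location"],z,c).round(1))
for n in("top","scene"):
    grab_frame(n); 
    for q,z in(("filter_handle",151),):
        for d in tip_of(q,n)[:2]: print(n,q,round(d["confidence"],2),np.round(d["location"]),onz(n,d["location"],z).round(1))
E
```

```text
time_s: 7.17
ee_pos: [538.3, 41.3, 430.9]
ee_rot: [-180.0, -0.0, 167.5]
force: [0.8, 0.5, 0.3]
gripper_width: 45.6
[541.43076914  40.96836901 430.41578747] [-1.79985435e+02  5.17232117e-02  1.67443309e+02]
filter_handle 0.91 [325. 199.] [532.6  45.6 151. ]
filter_handle 0.91 [325. 199.] [532.6  45.6 151. ]
lamp_lens 0.81 [ 30. 268.] [ 539.  -324.9  135. ]
top filter_handle 0.9 [237. 250.] [536.7  40.9 151. ]
top filter_handle 0.17 [435. 259.] [ 510.3 -311.1  151. ]
scene filter_handle 0.79 [296. 177.] [525.   57.7 151. ]
scene filter_handle 0.16 [242. 294.] [ 405.5 -225.9  151. ]
```

View pics/w3.png

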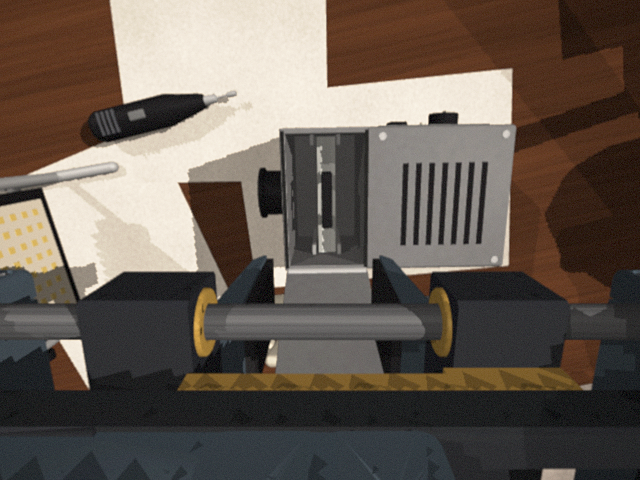

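```bash
python3 - <<'E'
from h import *
rows([([533,45,z],R.from_euler("xyz",[180,0,167.3],degrees=True)) for z in(250,153)])
E
```

```text
[ 2.64e-02  2.60e-03  3.58e-01 -1.00e-04 -7.00e-04  9.00e-04]
[ 2.62e-02  2.60e-03  5.52e-01 -1.00e-04 -7.00e-04  9.00e-04]
```

```bash
python3 -m jog '0.02 0.003 0.06 0 0 0;0.026 0.003 0.13 0 0 0.001;0.026 0.003 0.2 0 0 0.001;0.026 0.003 0.27 0 0 0.001;0.026 0.003 0.34 0 0 0.001;0.026 0.003 0.39 0 0 0.001;0.026 0.003 0.43 0 0 0.001;0.026 0.003 0.47 0 0 0.001;0.026 0.003 0.51 0 0 0.001;0.026 0.003 0.54 0 0 0.001;0.026 0.003 0.552 0 0 0.001;0.026 0.003 0.552 0 0 0.001;0.026 0.003 0.552 0 0 0.001' -0.2
python3 -m jog '0 0 0 0 0 0;0 0 0 0 0 0;0 0 0 0 0 0;0 0 0 0 0 0;0 0 0 0 0 0;0 0 0 0 0 0' -1 40
```

```text
time_s: 8.75
ee_pos: [533.7, 45.2, 153.3]
ee_rot: [-180.0, -0.0, 167.3]
force: [-0.7, -0.1, -0.1]
gripper_width: 36.3
time_s: 9.25
ee_pos: [534.1, 45.3, 153.9]
ee_rot: [180.0, 0.0, 167.3]
force: [-0.1, 0.0, 2.5]
gripper_width: 11.7
```

```bash
python3 -m jog '0 0 -0.01 0 0 0;0 0 -0.03 0 0 0;0 0 -0.06 0 0 0;0 0 -0.09 0 0 0;0 0 -0.12 0 0 0;0 0 -0.15 0 0 0;0 0 -0.18 0 0 0;0 0 -0.21 0 0 0;0 0 -0.24 0 0 0'
python3 -m jog '0 0 -0.04 0 0 0;0 0 -0.08 0 0 0;0 0 -0.12 0 0 0;0 0 -0.16 0 0 0;0 0 -0.18 0 0 0;0 0 -0.18 0 0 0;0 0 -0.18 0 0 0'
python3 - <<'E'
from h import *
rows([([480,-130,370],R.from_euler("xyz",[180,0,178],degrees=True))])
E
```

```text
time_s: 10.0
ee_pos: [533.6, 45.2, 275.0]
ee_rot: [180.0, -0.0, 167.3]
force: [0.0, 0.5, -3.5]
gripper_width: 11.7
time_s: 10.58
ee_pos: [533.3, 45.1, 364.7]
ee_rot: [180.0, -0.0, 167.3]
force: [-0.2, 0.1, -2.6]
gripper_width: 11.7
[ 2.690e-02 -3.651e-01 -1.060e-02  1.000e-04 -2.000e-04 -1.192e-01]
```

```bash
python3 - <<'E'
from h import *
a=cv2.imread("pics/top0.png")[170:320,380:500]; b=cv2.imread("pics/scene0.png")[300:435,235:385]
f=lambda i:cv2.resize(i,None,fx=4 if i is a else 2.6,fy=4 if i is a else 2.6,interpolation=cv2.INTER_CUBIC)
A=cv2.resize(a,(480,600),interpolation=2); cv2.imwrite("pics/c.png",A)
E
```

```text
(no output)
```

View pics/c.png

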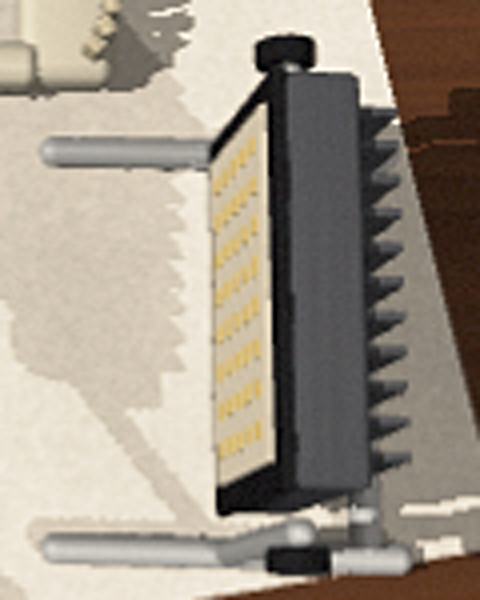

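```bash
python3 - <<'E'
from h import *
c=cal("top"); w=lambda x,y,z:onz("top",(380+x/4-.4,170+y/4-.4),z,c)[:2]
for nm,p,q,z in(("topfront",(285,72),(300,490),202),("topback",(357,75),(368,487),202),("feet",(44,152),(44,548),8),("bot lens",(211,165),(219,512),68),("lensR",(268,103),(275,465),190),("foottubeN",(60,152),(205,152),8)):
    P,Q=w(*p,z),w(*q,z); d=P-Q; print(nm,P.round(1),Q.round(1),((P+Q)/2).round(1),np.linalg.norm(d).round(1),np.degrees(np.arctan2(d[1],d[0])).round(2))
E
```

```text
topfront [ 625.  -335.7] [ 446.3 -328.3] [ 535.6 -332. ] 178.9 -2.37
topback [ 622.7 -365.9] [ 446.9 -355.9] [ 534.8 -360.9] 176.1 -3.26
feet [ 644.5 -259. ] [ 437.5 -248. ] [ 541.  -253.5] 207.3 -3.03
bot lens [ 619.4 -332. ] [ 448.8 -324. ] [ 534.1 -328. ] 170.8 -2.68
lensR [ 615.  -330.6] [ 458.  -321.9] [ 536.5 -326.2] 157.2 -3.17
foottubeN [ 644.2 -267.4] [ 642. -343.] [ 643.1 -305.2] 75.7 88.28
```

```bash
python3 - <<'E'
from h import *
rows([([533,-60,364],R.from_euler("xyz",[180,0,172],degrees=True)),([541,-200,364],R.from_euler("xyz",[180,0,177],degrees=True))])
E
```

```text
[-4.570e-02 -2.051e-01  1.400e-03  1.000e-04 -2.000e-04 -5.250e-02]
[-1.229e-01 -4.747e-01  1.300e-03  1.000e-04 -2.000e-04 -1.081e-01]
```

```bash
python3 -m jog '-0.01 -0.04 0 0 0 -0.01;-0.02 -0.09 0 0 0 -0.02;-0.033 -0.14 0 0 0 -0.03;-0.046 -0.205 0 0 0 -0.052;-0.06 -0.26 0 0 0 -0.06;-0.075 -0.32 0 0 0 -0.07;-0.09 -0.37 0 0 0 -0.08;-0.105 -0.42 0 0 0 -0.09;-0.118 -0.455 0 0 0 -0.1;-0.123 -0.475 0 0 0 -0.108;-0.123 -0.475 0 0 0 -0.108;-0.123 -0.475 0 0 0 -0.108'
python3 - <<'E'
from h import *
c=cal("wrist"); im=grab_frame("wrist"); cv2.imwrite("pics/w4.png",im[:,:,::-1])
s=state();print(s["ee_pos"],s["ee_rot"],s["gripper_width"])
for q,z in(("filter_handle",361),("lamp_lens",135),("lamp",0)):
    for d in tip_of(q,"wrist")[:2]: print(q,round(d["confidence"],2),np.round(d["location"]),onz("wrist",d["location"],z,c).round(1))
E
```

```text
time_s: 11.58
ee_pos: [540.5, -200.0, 362.8]
ee_rot: [179.9, -0.2, 176.9]
force: [0.6, -0.2, -3.2]
gripper_width: 11.6
[ 540.5861774  -199.46458236  363.32058979] [ 1.79893451e+02 -1.69570062e-01  1.76974271e+02] 11.585620128971678
filter_handle 0.87 [322. 307.] [ 540.2 -200.3  361. ]
filter_handle 0.55 [342.  68.] [ 446.9 -187.8  361. ]
lamp_lens 0.66 [200. 218.] [ 538.2 -322.5  135. ]
lamp 0.64 [213. 202.] [ 540.6 -346.1    0. ]
```

View pics/w4.png

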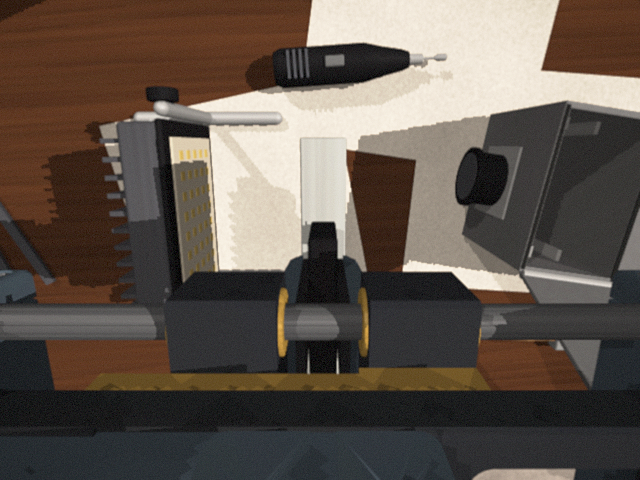

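```bash
python3 - <<'E'
from h import *
c=cal("wrist")
for nm,p,q,z in(("back",(120,124),(134,290),202),("front",(157,122),(169,270),202),("tube",(215,118),(275,118),8),("filt end",(301,138),(346,138),330)):
    P,Q=onz("wrist",p,z,c)[:2],onz("wrist",q,z,c)[:2]; d=Q-P; print(nm,P.round(1),Q.round(1),np.degrees(np.arctan2(d[1],d[0])).round(2))
L=np.array([537.5,-325,0]); u=np.array([.052,.9986,0]); t=L+103*u
rows([([t[0],t[1],z],R.from_euler("xyz",[180,0,177],degrees=True)) for z in(363,219.5)]); print(t)
E
```

```text
back [ 450.9 -352.3] [ 588.2 -364.8] -5.2
front [ 450.9 -323.3] [ 571.6 -331.9] -4.05
tube [ 436.1 -329.2] [ 440.  -253.8] 87.02
filt end [ 470.6 -205.5] [ 471.7 -184.7] 87.05
[-0.0063 -0.0459  0.0028  0.0005 -0.0006  0.0006]
[-0.0066 -0.0461  0.2898  0.0005 -0.0006  0.0006]
[ 542.856  -222.1442    0.    ]
```

```bash
python3 - <<'E'
from h import *
c=cal("wrist"); g=cv2.GaussianBlur(cv2.cvtColor(cv2.imread("pics/w4.png"),6),(3,3),0).astype(float)
def fit(pts,z,dv=False):
    P=np.array([onz("wrist",p,z,c)[:2] for p in pts],np.float32); v=cv2.fitLine(P,cv2.DIST_HUBER,0,.1,.01).ravel()
    r=np.abs((P-v[2:])@np.array([-v[1],v[0]])); return np.degrees(np.arctan2(v[1],v[0])).round(2),v[2:].round(1),np.median(r).round(2)
gx=np.abs(cv2.Sobel(g,6,1,0)); gy=np.abs(cv2.Sobel(g,6,0,1))
for nm,f,z in(("topfront",lambda y:157+(y-122)*.08,202),("lens/bezel left",lambda y:170+(y-137)*.07,190),("lens right",lambda y:210+(y-137)*.05,80)):
    pts=[]
    for y in range(140,265,3):
        a=int(f(y))-6; pts.append((a+np.argmax(gx[y,a:a+13]),y))
    print(nm,pts[0],pts[-1],fit(pts,z))
for nm,r in(("tube lo",(119,130)),("tube hi",(105,117))):
    pts=[(x,r[0]+np.argmax(gy[r[0]:r[1],x])) for x in range(218,274,3)]; print(nm,pts[0],pts[-1],fit(pts,8))
E
```

```text
topfront (np.int64(155), 140) (np.int64(169), 263) (np.float32(-2.7), array([ 508.3, -329.2], dtype=float32), np.float32(0.55))
lens/bezel left (np.int64(169), 140) (np.int64(180), 263) (np.float32(-2.86), array([ 515.9, -323.4], dtype=float32), np.float32(0.24))
lens right (np.int64(210), 140) (np.int64(214), 263) (np.float32(-3.65), array([ 542. , -327.6], dtype=float32), np.float32(0.63))
tube lo (218, np.int64(126)) (272, np.int64(125)) (np.float32(87.49), array([ 446.5, -295. ], dtype=float32), np.float32(0.41))
tube hi (218, np.int64(111)) (272, np.int64(111)) (np.float32(87.02), array([ 429.6, -291. ], dtype=float32), np.float32(0.0))
```

```bash
python3 -m jog '-0.0065 -0.023 0.03 0 0 0;-0.0065 -0.046 0.06 0 0 0;-0.0065 -0.046 0.1 0 0 0;-0.0065 -0.046 0.14 0 0 0;-0.0065 -0.046 0.18 0 0 0;-0.0065 -0.046 0.22 0 0 0;-0.0065 -0.046 0.25 0 0 0;-0.0065 -0.046 0.275 0 0 0;-0.0065 -0.046 0.289 0 0 0;-0.0065 -0.046 0.289 0 0 0;-0.0065 -0.046 0.289 0 0 0'
python3 - <<'E'
from h import *
s=state();print(s["ee_pos"],s["ee_rot"],s["gripper_width"],s["force"])
im={}
for n in("scene","top","wrist"):
    c=cal(n); im[n]=grab_frame(n)
    for q,z in(("filter_handle",216.5),("filter_centre",135),("lamp_lens",135),("flap_knob",285),("jaw",0),("grinder",0),("lamp",0),("brush",0)):
        for d in tip_of(q,n)[:1]: print(n,q,round(d["confidence"],2),np.round(d["location"]),onz(n,d["location"],z,c).round(1))
a=cv2.resize(im["scene"][100:400,150:450],(400,400)); b=cv2.resize(im["top"][120:360,230:470],(400,400))
cv2.imwrite("pics/f5.png",np.hstack([a,b])[:,:,::-1])
E
```

```text
time_s: 12.7
ee_pos: [543.1, -221.7, 220.3]
ee_rot: [180.0, -0.0, 177.1]
force: [0.8, -0.6, -2.5]
gripper_width: 11.9
[ 543.07323804 -221.74708362  220.25786978] [ 1.79963700e+02 -3.47768902e-02  1.77088381e+02] 11.943154863045033 [ 0.772865   -0.64677721 -2.46850974]
scene flap_knob 0.9 [368. 156.] [679.2  15.4 285. ]
scene jaw 0.69 [381. 287.] [ 720.7 -166.9    0. ]
scene grinder 0.89 [242. 295.] [ 382.6 -172.4    0. ]
scene lamp 0.67 [309. 360.] [ 538.5 -337.4    0. ]
scene brush 0.83 [379. 186.] [743.  120.1   0. ]
top filter_centre 0.7 [381. 242.] [ 546.1 -220.4  135. ]
top lamp_lens 0.78 [441. 240.] [ 546.7 -328.9  135. ]
top flap_knob 0.82 [242. 143.] [683.1   9.1 285. ]
top jaw 0.92 [346. 176.] [ 720.1 -168.     0. ]
top lamp 0.58 [436. 261.] [ 529.5 -346.8    0. ]
top brush 0.98 [210. 166.] [751.2 125.8   0. ]
wrist filter_handle 0.61 [321. 303.] [ 541.2 -222.9  216.5]
wrist lamp_lens 0.93 [164. 257.] [ 540.1 -322.5  135. ]
wrist grinder 0.58 [371.  30.] [ 382.3 -171.8    0. ]
wrist lamp 0.55 [194. 216.] [ 537.5 -347.6    0. ]
```

View pics/f5.png

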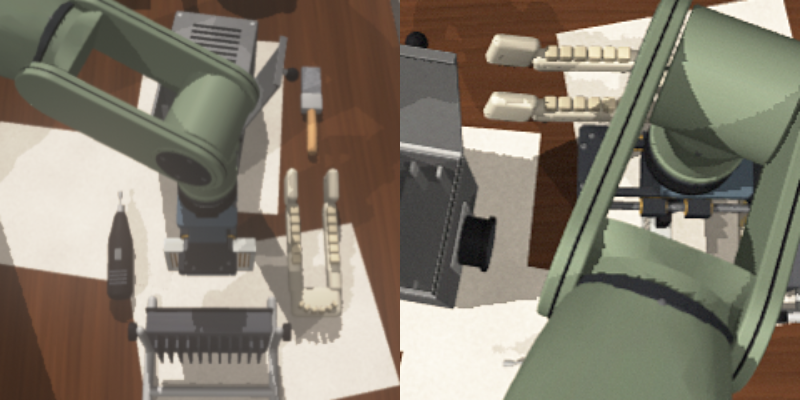

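```bash
python3 -m jog '0 0 0.002 0 0 0;0 0 0.002 0 0 0;0 0 0.002 0 0 0;0 0 0.002 0 0 0;0 0 0.002 0 0 0;0 0 0.002 0 0 0' && python3 -c "
from workcell import *
print(job_done())"
```

```text
time_s: 14.55
ee_pos: [542.8, -222.1, 218.9]
ee_rot: [180.0, -0.1, 177.1]
force: [-0.3, -0.3, -3.2]
gripper_width: 11.5
the job is handed in; nothing more can be done
None
```

I opened the flap by its knob until it stood past upright by itself. I then drew the cassette out by its handle, and the job is handed in with it held in front of the work light.

- **Cassette:** By my estimate it is upright, with its centre about 134.5 mm above the bench and about 102–103 mm in front of the lens, which is at 135 mm. Its yaw of about -2.9° is within about 1° of the lamp's.
- **Flap:** The last pictures show it still open, with the knob near (681, 12) mm.
- **Grip and load:** The grip held at 11.5 to 12 mm. The outside force was about 3 N, consistent with a cassette of roughly 0.3 kg.
- **Bystanders:** Jaw, brush, lamp and grinder are within about 1 cm of their first readings, which is about the spread of those readings.

The estimates disagreed on two points:
- **Lens position:** The sideways estimates differed by about 10 mm between pictures (x from 536 to 547 mm). I used 537.5 mm, so the centring is good to about 5 mm.
- **Lamp angle:** Edges I picked by eye in the close-up suggested 4–5°, while the fitted edges and the feet gave about 3°. I used 3°.

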